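Put the microscope objectives away in their tray

TASK

Put the three microscope objectives away in the lens tray: stand each one upright, nose up, in the nest of its size (the small one in the nest with the smallest recess, the middle one in the middle-sized, the large one in the largest), fully down on the floor of the recess. Set them down gently, do not let them drop. The eyepiece and the plain extension tube do not belong in the tray: leave them standing where they are.

Things in the scene. Friction and masses are not known exactly. Their poses are not given: they have to be found in the camera images.
- obj_s_mid (a point): the small microscope objective, loose, standing nose up: a straight round barrel 28 mm in diameter (bare aluminium below, black above) that rises 44 mm from its flat foot, then a tapered aluminium nose with a small round glass at its tip; 58 mm tall in all. The point is on its axis, half-way up (29 mm above the foot); z points up along the axis, towards the nose. About 0.12 kg.
- obj_m_mid (a point): the middle microscope objective, loose, standing nose up: a straight round barrel 36 mm in diameter (bare aluminium below, black above) that rises 50 mm from its flat foot, then a tapered aluminium nose with a small round glass at its tip; 64 mm tall in all. The point is on its axis, half-way up (32 mm above the foot); z points up along the axis, towards the nose. About 0.2 kg.
- obj_l_mid (a point): the large microscope objective, loose, standing nose up: a straight round barrel 46 mm in diameter (bare aluminium below, black above) that rises 56 mm from its flat foot, then a tapered aluminium nose with a small round glass at its tip; 70 mm tall in all. The point is on its axis, half-way up (35 mm above the foot); z points up along the axis, towards the nose. About 0.34 kg.
- nest_s_seat (a point): the nest for the small objective: a fixed black plastic block 78 mm square in the tray with one round recess 44 mm in diameter (about 8 mm of play all round the small objective) and 7 mm deep, its floor light grey. The point is the centre of the recess floor, 7 mm above the table; the block's top is 14 mm above the table. z up; x and y along the block's and the tray's sides.
- nest_m_seat (a point): the nest for the middle objective: a fixed black plastic block 78 mm square in the tray with one round recess 53 mm in diameter (about 8 mm of play all round the middle objective) and 7 mm deep, its floor light grey. The point is the centre of the recess floor, 7 mm above the table; the block's top is 14 mm above the table. z up; x and y along the block's and the tray's sides.
- nest_l_seat (a point): the nest for the large objective: a fixed black plastic block 78 mm square in the tray with one round recess 62 mm in diameter (about 8 mm of play all round the large objective) and 7 mm deep, its floor light grey. The point is the centre of the recess floor, 7 mm above the table; the block's top is 14 mm above the table. z up; x and y along the block's and the tray's sides.
- tray: the fixed aluminium lens tray, 90 x 250 mm (along its x and y), walls 13 mm high, with a low steel loop at each end; it holds the three nests in a row along its y, 80 mm apart, in any order. Origin: centre of its underside, on the table; z up.
- eyepiece_mid (a point): an eyepiece, loose, not an objective: aluminium barrel 30 mm in diameter and 40 mm tall, with a wider flat-topped black eyecup (42 mm in diameter, 20 mm tall) and a large glass on top; 60 mm tall. It stands upright on the table. The point is on its axis, half-way up (30 mm). z up.
- tube_mid (a point): an extension tube, loose, not an objective: a plain straight aluminium tube 38 mm in outer diameter, bore 28 mm, open at both ends, 62 mm tall. It stands on end on the table. The point is on its axis, half-way up (31 mm). z up.

How it is judged:
By the outcome, as a careful person would: the job done as asked, in the order asked, and still so for the second after the job is handed in, with the robot touching nothing.
It also fails if it takes over 93 s, if anything falls off the work surface, if the arm or the gripper's body presses on something with over 40 N, if the wrist force passes 120 N, or if a joint passes its speed limit or range.

ROBOT

A 6-joint arm with a two-finger parallel gripper is mounted at the origin on the work surface. World frame = base frame: x ahead of the robot, y to its left, z up, the work surface at z = 0. Lengths are in mm, angles in rad, forces in N, time in s.
With the tool pointing down it reaches from about 300 to 850 mm from the base axis. Payload 4.2 kg.
Tool frame: the origin (TCP) lies midway between the tips of the shut fingers; the grasp point (between the pads) lies 19 mm behind it; z points along the fingers, y is the direction in which the jaws open and shut (so a half turn about z gives the same grasp; the last joint's range is limited). The gripper opens to 91 mm and grips with 3 to 60 N. Pads are 32 mm wide; open, the fingers measure 118 mm over their backs; the gripper's body (76 mm by 178 mm) begins 60 mm behind the grasp point.
Start: joints at [1.088, 0.32, 1.565, -0, 1.257, -0.02], TCP at [256.717, 514.529, 213.976] pointing down, gripper open.
Joint ranges: [-3.11, 3.11], [-0.84, 2.01], [0.21, 2.61], [-1.34, 4.49], [0.05, 2.63], [-2.56, 2.56]. Speed limits (rad/s): [2.57, 2.57, 3.14, 3.14, 3.14, 3.14].

INTERFACE

Orientations are given as a 3x3 rotation matrix whose columns are the frame's x, y, z axes.
In Python, from plant import manip gives the robot as it stands.
- The arm moves only by the tool jog_arm, never from a script. Its argument "series" is a list of rows, each a list of 5 numbers: the shift along the tool's x, y, z in m, then the turn about the tool's z in degrees, then the opening, from 0 (shut) to 1 (fully open). A call has exactly 10 rows; each row shifts and turns the commanded pose from where the row before left it, along the tool's axes as they then stand; what a row does not reach is not made up. A row lasts 1/8 s, in which the tool goes at most 62.5 mm and 10.7 degrees, less where a joint would pass 70% of its speed; a pose out of reach is approached as far as the arm can. A call with a gripper value outside its range is refused whole. The fingers move at their own pace and stop on an object; "newtons" is the grip in N (left out, the last holds). Time passes only in rows, so rows that do not move let the fingers close, or fill a call up. It gives the time, the measured TCP pose, the force and the opening at its end, in the units of the state.
- manip.state(): the state, without advancing time (a new reading comes with each control period).
- manip.snapshot(name): name is "side" or "top" or "wrist"; returns the picture (384x512x3 uint8, red, green, blue); there is no depth.
- manip.camera_model(name): a dict with "K" (3x3 intrinsics, pixels), "world_from_camera" (4x4, takes a point from camera to world coordinates). Camera axes: x right, y down, z forward; pixel columns grow to the right and rows downward; lengths in mm; the calibration is good to about 2 mm. The wrist camera is an equidistant fisheye: a pixel r from the principal point sees the ray r / f radians off the axis. A picture is of the moment at which its call begins: read the wrist's pose just before it. camera_model takes no time and is no camera call; for the wrist camera it gives the pose at the moment of the call.
- manip.sign_off(): hands the job in, once; it reports no verdict.
The state is a dict: "time_s": time; "qpos": joint angles; "joint_vel": joint speeds; "tau": joint torques, N m; "tcp_pos": TCP position; "ee_rot": TCP orientation; "force": force on the tool from outside, world axes, zero at the start; "wrist_torque": the same for the moment, N m; "finger_gap": opening from 0.0 (shut) to 1.0 (fully open).
Only numpy, scipy, OpenCV 4.12 (cv2) and the standard library are available. Lean on these libraries where they do the work, as an engineer would, in place of code of your own. Each camera call takes 0.05 s, during which the arm holds its last target. There are 200 camera calls.

## Working session

There is one attempt and no reset: what is moved stays moved. The work goes in short steps, Python scripts to look and compute and a tool call to move; the robot and the scene stay as the last step left them, time stands still between calls to the robot, and variables do not carry over. Pictures are saved under pics/ and viewed, about 12 in all and at most 16, crops included, and the job is handed in when it is done.

Besides the shell and the picture viewer there is one more tool, called after "Request:" as name(argument=value, ...), one argument or row to a line, values as JSON. jog_arm: Moves the arm, as the interface text tells. Its arguments: {"type":"object","properties":{"series":{"type":"array","items":{"type":"array","items":{"type":"number"}}},"newtons":{"type":"number"}},"required":["series"]}

```bash
mkdir -p pics; cat > h.py <<'E'
import numpy as np, cv2
from plant import manip
def ray(name,uv,cm=None):
    cm=cm or manip.camera_model(name); K=np.array(cm["K"]); T=np.array(cm["world_from_camera"])
    x=(uv[0]-K[0,2])/K[0,0]; y=(uv[1]-K[1,2])/K[1,1]
    if name=="wrist":
        r=np.hypot(x,y); s=np.sin(r)/r if r>1e-9 else 1; d=np.array([x*s,y*s,np.cos(r)])
    else: d=np.array([x,y,1.]); d/=np.linalg.norm(d)
    return T[:3,3],T[:3,:3]@d
def atz(o,d,z): return o+d*(z-o[2])/d[2]
def tri(rs):
    A=sum(np.eye(3)-np.outer(d,d) for o,d in rs); b=sum((np.eye(3)-np.outer(d,d))@o for o,d in rs)
    p=np.linalg.solve(A,b); return p,[np.linalg.norm(np.cross(p-o,d)) for o,d in rs]
def snap(name,f,crop=None,s=1):
    im=manip.snapshot(name)[:,:,::-1]; cv2.imwrite(f"pics/raw_{f}",im)
    if crop: im=im[crop[1]:crop[3],crop[0]:crop[2]]
    cv2.imwrite("pics/"+f,cv2.resize(im,None,fx=s,fy=s,interpolation=cv2.INTER_CUBIC))
E
python3 - <<'E'
from h import *
np.set_printoptions(precision=2,suppress=True)
for n in("top","side","wrist"):
    c=manip.camera_model(n);print(n,np.array(c["K"]),np.array(c["world_from_camera"]));snap(n,f"{n}0.png",s=1.5)
print(manip.state())
E
```

```text
top [[347.91   0.   260.99]
 [  0.   347.91 192.78]
 [  0.     0.     1.  ]] [[  0.01  -1.     0.06 477.26]
 [ -1.    -0.01   0.01  53.37]
 [ -0.01  -0.06  -1.   983.86]
 [  0.     0.     0.     1.  ]]
side [[353.06   0.   252.26]
 [  0.   353.06 193.87]
 [  0.     0.     1.  ]] [[ -0.99  -0.09   0.1  468.74]
 [ -0.13   0.64  -0.76 718.25]
 [  0.    -0.77  -0.64 602.  ]
 [  0.     0.     0.     1.  ]]
wrist [[297.32   0.   254.32]
 [  0.   297.32 193.1 ]
 [  0.     0.     1.  ]] [[  0.45   0.87   0.22 194.69]
 [  0.89  -0.43  -0.11 544.44]
 [ -0.     0.25  -0.97 381.83]
 [  0.     0.     0.     1.  ]]
{'time_s': 0.15, 'qpos': array([ 1.09,  0.32,  1.57, -0.  ,  1.26, -0.02]), 'joint_vel': array([-0., -0., -0., -0., -0., -0.]), 'tau': array([  0.  , -41.28, -23.22,   0.07,   0.04,  -0.  ]), 'tcp_pos': array([256.55, 514.16, 213.3 ]), 'ee_rot': array([[-0.89,  0.45, -0.  ],
       [ 0.45,  0.89, -0.  ],
       [-0.  , -0.  , -1.  ]]), 'force': array([-0.  ,  0.49,  0.  ]), 'wrist_torque': array([ 0.07,  0.  , -0.02]), 'finger_gap': 1.0003489803041163}
```

View pics/top0.png

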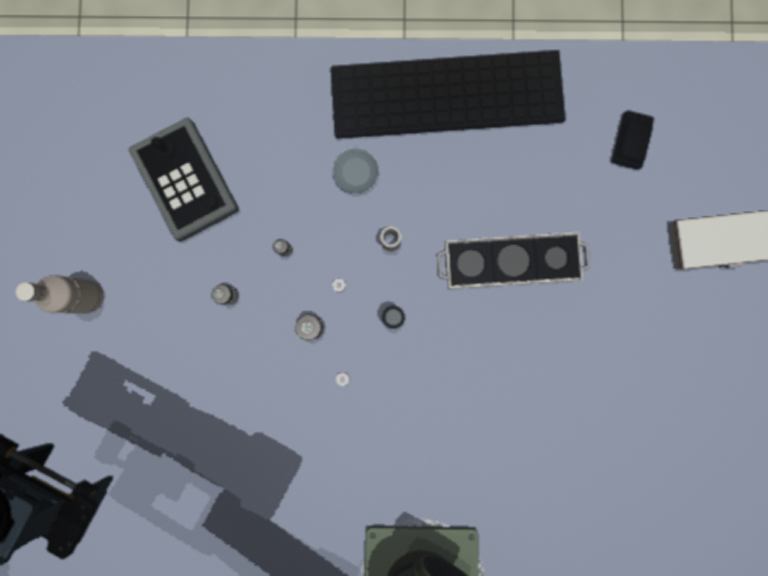

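View pics/side0.png

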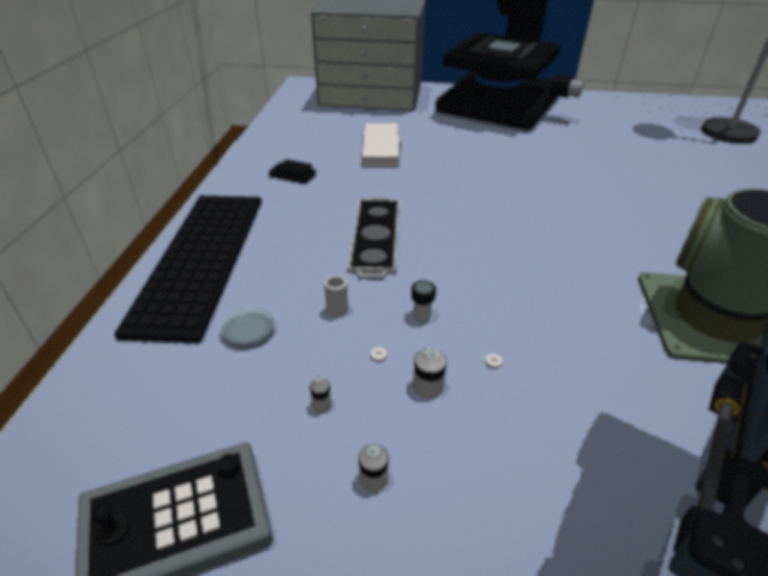

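Top view (768x576 scale): small objective at (282,246), middle at (223,294), large at (309,327), eyepiece at (393,317), tube at (390,237). The tray recesses are middle (470,263), large (513,261) and small (556,258). I'll enlarge both views.

```bash
python3 - <<'E'
import cv2,numpy as np
t=cv2.imread("pics/raw_top0.png"); s=cv2.imread("pics/raw_side0.png")
r=lambda i,k:cv2.resize(i,None,fx=k,fy=k,interpolation=cv2.INTER_CUBIC)
a=r(t[145:235,135:265],6); cv2.imwrite("pics/a.png",a)
b=r(t[145:200,285:400],6); c=r(s[125:190,220:280],6)
cv2.imwrite("pics/b.png",b)
d=r(s[220:335,195:310],5); cv2.imwrite("pics/d.png",d)
E
```

```text
(no output)
```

View pics/a.png

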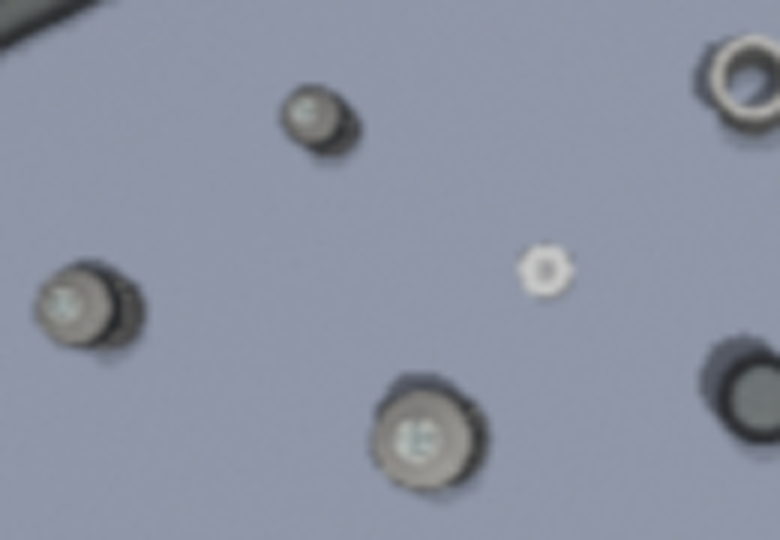

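View pics/b.png

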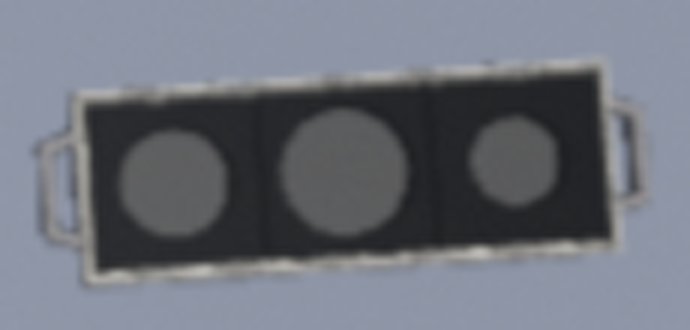

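View pics/d.png

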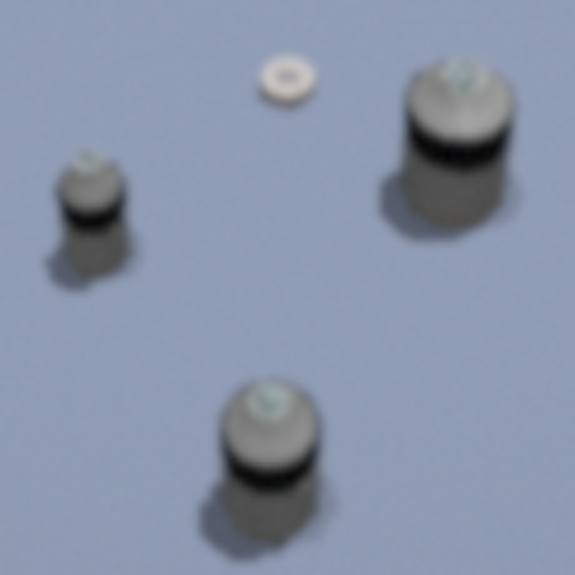

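Tips (glass centres) in crop a: small (305,112), middle (65,304), large (419,439). In side crop d: small (88,160), middle (269,402), large (463,75). Recess floors in crop b: M (173,183), L (344,172), S (515,161). In the side view (x1.5): M (373,256), L (376,232), S (378,211).

```bash
python3 - <<'E'
from h import *
np.set_printoptions(precision=1,suppress=True)
f=lambda u,k,ox,oy:((u[0]+.5)/k-.5+ox,(u[1]+.5)/k-.5+oy)
D={"s":((305,112),(88,160)),"m":((65,304),(269,402)),"l":((419,439),(463,75))}
for n,(a,b) in D.items(): 
    ra=ray("top",f(a,6,135,145)); print(n,*tri([ra,ray("side",f(b,5,195,220))]),atz(*ra,{"s":58,"m":64,"l":70}[n]))
N={"M":((173,183),(373,256)),"L":((344,172),(376,232)),"S":((515,161),(378,211))}
P={}
for n,(a,b) in N.items():
    ra=ray("top",f(a,6,285,145)); P[n]=atz(*ra,7); print(n,*tri([ra,ray("side",f(b,1.5,0,0))]),P[n])
v=P["M"]-P["S"];print(v,np.degrees(np.arctan2(v[1],v[0])))
# others
for n,u,z in(("eye",(393,317),60),("tube",(390,237),62)): print(n,atz(*ray("top",f(u,1.5,0,0)),z))
for n in("s","m","l"):
    pass
s=manip.state(); cm=manip.camera_model("wrist");R=s["ee_rot"];T=np.array(cm["world_from_camera"])
print("cam in tool",R.T@(T[:3,3]-s["tcp_pos"]),R.T@T[:3,:3])
E
```

```text
s [609.7 264.6  57.4] [np.float64(0.1255096624196323), np.float64(0.1255096624196744)] [609.8 264.5  58. ]
m [521.8 367.9  61.9] [np.float64(0.4461498713511664), np.float64(0.4461498713514106)] [522.1 367.2  64. ]
l [464.  208.3  68.8] [np.float64(0.724654669134963), np.float64(0.7246546691349464)] [464.7 208.1  70. ]
M [587.2 -86.2   6.6] [np.float64(0.6848665079543963), np.float64(0.6848665079543823)] [587.9 -86.1   7. ]
L [ 592.9 -166.1    7.9] [np.float64(1.01729637159133), np.float64(1.0172963715914534)] [ 594.  -166.3    7. ]
S [ 599.4 -246.2    7.8] [np.float64(0.6885590513507807), np.float64(0.6885590513509506)] [ 600.2 -246.4    7. ]
[-12.4 160.4   0. ] 94.41033748361069
eye [484.   57.7  60. ]
tube [626.2  64.9  62. ]
cam in tool [  68.9   -0.7 -168.6] [[-0.  -1.  -0.2]
 [ 1.  -0.  -0. ]
 [ 0.  -0.2  1. ]]
```

View pics/wrist0.png

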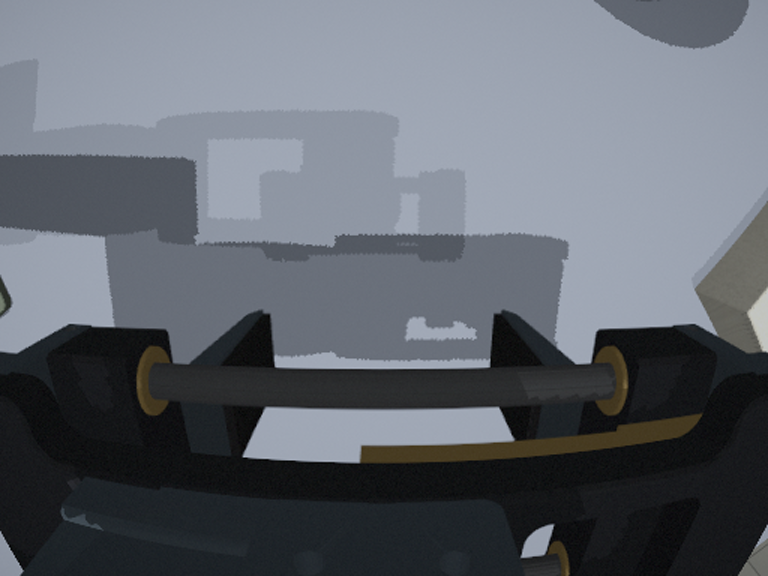

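Request:
jog_arm(
  series=[
    [0,0,0,10.5,1],
    [0,0,0,10.5,1],
    [0,0,0,10.5,1],
    [0,0,0,10.5,1],
    [0,0,0,10.5,1],
    [0,0,0,10.5,1],
    [0,0.05,0,0,1],
    [0,0.05,0,0,1],
    [0,0.05,0,0,1],
    [0,0,0,0,1],
  ],
  newtons=15,
)

```text
time_s: 1.4
tcp_pos: [409.8, 515.1, 212.6]
ee_rot: [[-0.005, 1.0, 0.0], [1.0, 0.005, -0.001], [-0.001, 0.0, -1.0]]
force: [-0.8, -0.2, -0.9]
finger_gap: 0.998
```

Request:
jog_arm(
  series=[
    [-0.042,0.034,0.013,0,1],
    [-0.042,0.034,0.013,0,1],
    [-0.042,0.034,0.013,0,1],
    [-0.042,0.033,0.013,0,1],
    [-0.041,0.033,0.013,0,1],
    [-0.041,0.032,0.013,0,1],
    [0,0,0,0,1],
    [0,0,0,0,1],
    [0,0,0,0,1],
    [0,0,0,0,1],
  ],
)

```text
time_s: 2.65
tcp_pos: [608.2, 268.7, 136.5]
ee_rot: [[-0.01, 1.0, 0.001], [1.0, 0.01, 0.0], [0.0, 0.001, -1.0]]
force: [0.1, 0.9, -0.1]
finger_gap: 1.006
```

```bash
python3 - <<'E'
from h import *
snap("wrist","w1.png",s=1.5); print(manip.state()["tcp_pos"])
cm=manip.camera_model("wrist");K=np.array(cm["K"]);T=np.array(cm["world_from_camera"])
p=np.linalg.inv(T)@[609.7,264.6,57.5,1]; r=np.hypot(p[0],p[1]); t=np.arctan2(r,p[2]); print(1.5*(K[:2,2]+K[0,0]*t*p[:2]/r))
E
```

```text
[608.28012842 268.54402767 136.38957344]
[383.26138027 305.11699571]
```

View pics/w1.png

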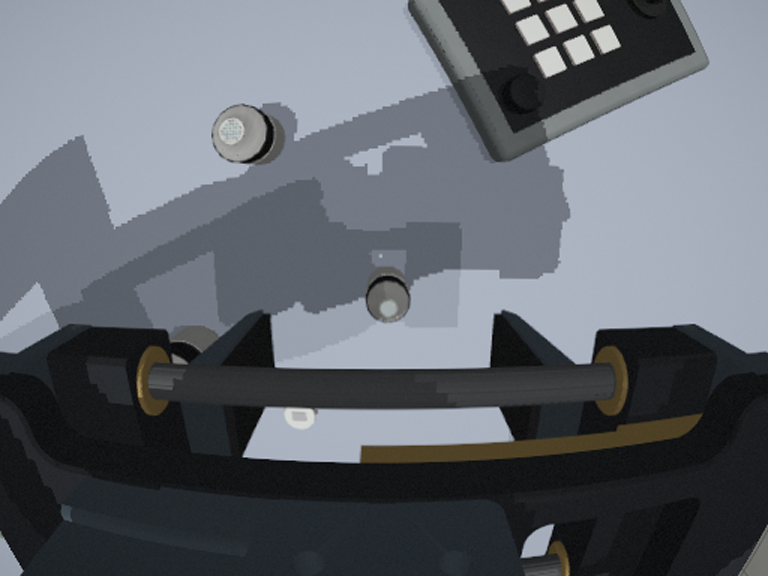

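Request:
jog_arm(
  series=[
    [-0.005,0.003,0.02,0,1],
    [0,0,0.03,0,1],
    [0,0,0.03,0,1],
    [0,0,0.025,0,1],
    [0,0,0.015,0,1],
    [0,0,0.005,0,1],
    [0,0,0,0,1],
    [0,0,0,0,0.6],
    [0,0,0,0,0.5],
    [0,0,0,0,0.4],
  ],
  newtons=12,
)

```text
time_s: 3.95
tcp_pos: [612.1, 262.6, 11.4]
ee_rot: [[-0.008, 1.0, 0.001], [1.0, 0.008, 0.0], [0.0, 0.001, -1.0]]
force: [-0.2, -0.7, -0.3]
finger_gap: 0.703
```

Request:
jog_arm(
  series=[
    [0,0,0,0,0.35],
    [0,0,0,0,0.3],
    [0,0,0,0,0.25],
    [0,0,0,0,0.2],
    [0,0,0,0,0.1],
    [0,0,0,0,0.1],
    [0,0,0,0,0.1],
    [0,0,0,0,0.1],
    [0,0,0,0,0.1],
    [0,0,0,0,0.1],
  ],
)

```text
time_s: 5.2
tcp_pos: [611.8, 262.5, 10.9]
ee_rot: [[-0.008, 1.0, -0.0], [1.0, 0.008, 0.0], [0.0, -0.0, -1.0]]
force: [0.4, -0.5, -0.5]
finger_gap: 0.304
```

Request:
jog_arm(
  series=[
    [0,0,-0.01,0,0.1],
    [0,0,-0.03,0,0.1],
    [0,0,-0.04,0,0.1],
    [0,0,-0.03,0,0.1],
    [-0.02,0,0,0,0.1],
    [-0.04,-0.002,0,0,0.1],
    [-0.045,-0.002,0,0,0.1],
    [-0.045,-0.002,0,0,0.1],
    [-0.045,-0.002,0,0,0.1],
    [-0.045,-0.002,0,0,0.1],
  ],
  newtons=20,
)

```text
time_s: 6.45
tcp_pos: [602.1, 19.7, 119.2]
ee_rot: [[-0.008, 1.0, -0.003], [1.0, 0.008, -0.001], [-0.001, -0.003, -1.0]]
force: [0.4, -0.6, -1.3]
finger_gap: 0.301
```

Request:
jog_arm(
  series=[
    [-0.045,-0.001,0,0,0.1],
    [-0.045,-0.001,0,0,0.1],
    [-0.045,-0.001,0,0,0.1],
    [-0.045,-0.001,0,0,0.1],
    [-0.04,-0.001,0,0,0.1],
    [-0.03,-0.001,0,0,0.1],
    [-0.019,0,0,0,0.1],
    [0,0,0,0,0.1],
    [0,0,0,0,0.1],
    [0,0,0,0,0.1],
  ],
)

```text
time_s: 7.7
tcp_pos: [600.2, -245.4, 120.9]
ee_rot: [[-0.01, 1.0, -0.0], [1.0, 0.01, 0.0], [0.0, -0.0, -1.0]]
force: [0.6, -0.3, -1.1]
finger_gap: 0.302
```

```bash
cat > w.py <<'E'
from h import *
import sys
def proj(P):
    cm=manip.camera_model("wrist");K=np.array(cm["K"]);T=np.array(cm["world_from_camera"])
    p=np.linalg.inv(T)@[*P,1]; r=np.hypot(p[0],p[1]); t=np.arctan2(r,p[2]); return 1.5*(K[:2,2]+K[0,0]*t*p[:2]/r)
E
python3 - <<'E'
from w import *
snap("wrist","w2.png",s=1.5); print(manip.state()["tcp_pos"])
for P in([587.6,-86.1,7],[593.6,-166.2,7],[599.8,-246.3,7]): print(proj(P))
E
```

```text
[ 600.27601917 -245.42852898  120.98066233]
[363.325702    39.33178689]
[371.52928343 161.05076363]
[380.279998   285.37944693]
```

View pics/w2.png

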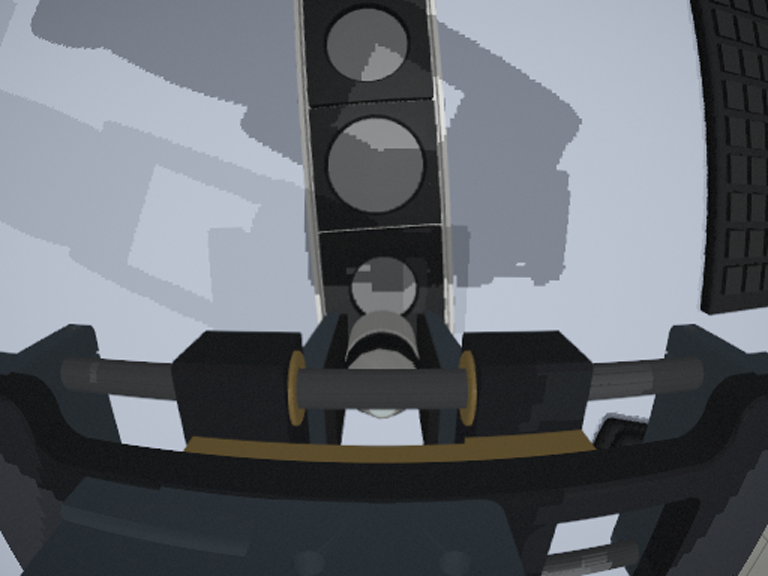

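Request:
jog_arm(
  series=[
    [-0.002,0.001,0.015,0,0.1],
    [0,0,0.025,0,0.1],
    [0,0,0.025,0,0.1],
    [0,0,0.015,0,0.1],
    [0,0,0.008,0,0.1],
    [0,0,0.005,0,0.1],
    [0,0,0.004,0,0.1],
    [0,0,0.002,0,0.1],
    [0,0,0,0,0.1],
    [0,0,0,0,0.1],
  ],
)

```text
time_s: 9.0
tcp_pos: [601.4, -248.7, 22.3]
ee_rot: [[-0.008, 1.0, 0.001], [1.0, 0.008, -0.0], [-0.0, 0.001, -1.0]]
force: [0.4, -0.5, -1.9]
finger_gap: 0.301
```

```bash
python3 -c "
from h import *
snap('wrist','w3.png',(150,130,400,330),3)"
```

```text
(no output)
```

View pics/w3.png

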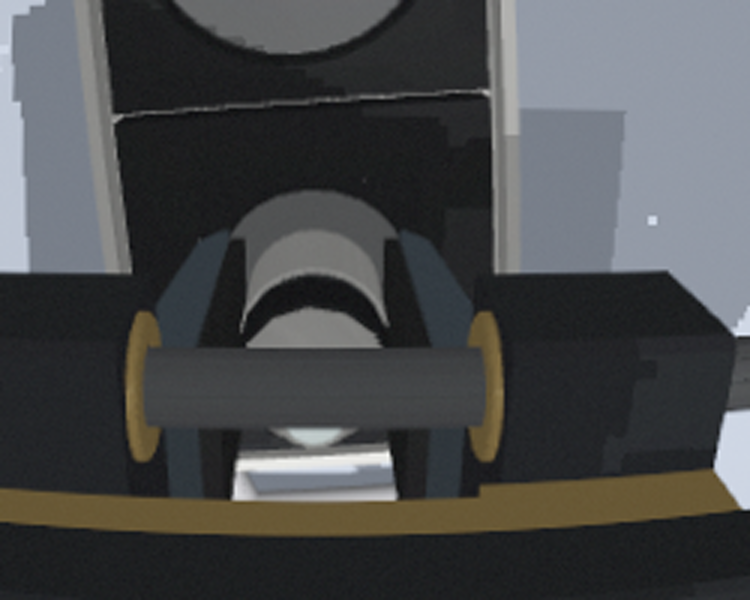

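The foot is centred in the recess, with about 8 mm showing at the +y edge and equal gaps left and right (crop x 230-400 around the barrel's 245-385). Next I lower it slowly.

Request:
jog_arm(
  series=[
    [0,0,0.001,0,0.1],
    [0,0,0.001,0,0.1],
    [0,0,0.001,0,0.1],
    [0,0,0.0005,0,0.1],
    [0,0,0.0005,0,0.1],
    [0,0,0,0,0.1],
    [0,0,0.0003,0,0.1],
    [0,0,0.0003,0,0.1],
    [0,0,0,0,0.1],
    [0,0,0,0,0.1],
  ],
)

```text
time_s: 10.3
tcp_pos: [601.2, -248.6, 17.9]
ee_rot: [[-0.008, 1.0, 0.0], [1.0, 0.008, -0.0], [-0.0, 0.0, -1.0]]
force: [-1.1, 0.5, 5.9]
finger_gap: 0.304
```

Request:
jog_arm(
  series=[
    [0,0,0,0,0.35],
    [0,0,0,0,0.45],
    [0,0,0,0,0.6],
    [0,0,0,0,0.7],
    [0,0,0,0,0.7],
    [0,0,0,0,0.7],
    [0,0,-0.01,0,0.7],
    [0,0,-0.02,0,0.7],
    [0,0,-0.04,0,0.8],
    [0,0,-0.04,0,0.9],
  ],
)

```text
time_s: 11.55
tcp_pos: [601.1, -248.6, 129.1]
ee_rot: [[-0.008, 1.0, 0.0], [1.0, 0.008, -0.0], [-0.0, 0.0, -1.0]]
force: [-0.0, -0.9, 0.6]
finger_gap: 0.874
```

Request:
jog_arm(
  series=[
    [0.02,0,-0.01,0,1],
    [0.045,-0.005,0,0,1],
    [0.045,-0.005,0,0,1],
    [0.045,-0.005,0,0,1],
    [0.045,-0.005,0,0,1],
    [0.045,-0.005,0,0,1],
    [0.045,-0.005,0,0,1],
    [0.045,-0.005,0,0,1],
    [0.045,-0.005,0,0,1],
    [0.045,-0.005,0,0,1],
  ],
)

```text
time_s: 12.8
tcp_pos: [550.8, 178.1, 136.5]
ee_rot: [[-0.009, 1.0, -0.002], [1.0, 0.009, -0.0], [-0.0, -0.002, -1.0]]
force: [0.3, -0.5, -0.2]
finger_gap: 1.002
```

Request:
jog_arm(
  series=[
    [0.045,-0.007,0,0,1],
    [0.045,-0.007,0,0,1],
    [0.045,-0.007,0,0,1],
    [0.035,-0.004,0,0,1],
    [0.02,-0.002,0,0,1],
    [0,0,0,0,1],
    [0,0,0,0,1],
    [0,0,0,0,1],
    [0,0,0,0,1],
    [0,0,0,0,1],
  ],
)

```text
time_s: 14.05
tcp_pos: [524.2, 365.3, 137.5]
ee_rot: [[-0.008, 1.0, 0.0], [1.0, 0.008, 0.0], [0.0, 0.0, -1.0]]
force: [0.1, 0.2, 0.6]
finger_gap: 1.001
```

```bash
python3 - <<'E'
from w import *
snap("wrist","w4.png",s=1.5); print(manip.state()["tcp_pos"])
print(proj([521.9,367.6,63]),proj([523.4,366.1,63]))
E
```

```text
[524.16183972 365.41791899 137.47398046]
[376.95012832 296.79303488] [379.58782886 299.36895239]
```

View pics/w4.png

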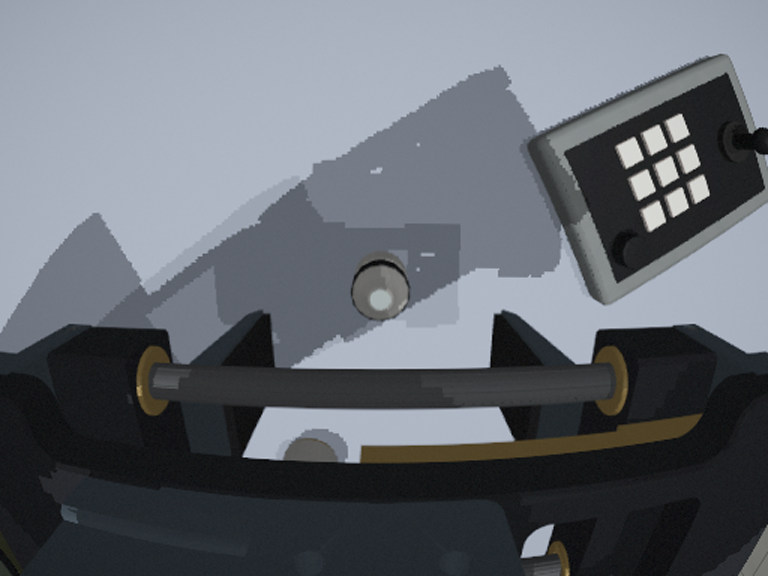

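Glass tip at (380,299) matches the prediction for (523.4,366.1), so I go down and grip.

Request:
jog_arm(
  series=[
    [0,0,0.02,0,1],
    [0,0,0.03,0,1],
    [0,0,0.03,0,1],
    [0,0,0.025,0,1],
    [0,0,0.015,0,1],
    [0,0,0.005,0,1],
    [0,0,0,0,0.8],
    [0,0,0,0,0.6],
    [0,0,0,0,0.5],
    [0,0,0,0,0.45],
  ],
  newtons=12,
)

```text
time_s: 15.35
tcp_pos: [524.2, 365.9, 12.9]
ee_rot: [[-0.008, 1.0, 0.001], [1.0, 0.008, 0.001], [0.001, 0.001, -1.0]]
force: [-0.9, 0.0, 0.7]
finger_gap: 0.593
```

Request:
jog_arm(
  series=[
    [0,0,0,0,0.4],
    [0,0,0,0,0.35],
    [0,0,0,0,0.3],
    [0,0,0,0,0.2],
    [0,0,0,0,0.2],
    [0,0,0,0,0.2],
    [0,0,0,0,0.2],
    [0,0,0,0,0.2],
    [0,0,0,0,0.2],
    [0,0,0,0,0.2],
  ],
)

```text
time_s: 16.6
tcp_pos: [523.8, 365.8, 12.4]
ee_rot: [[-0.008, 1.0, -0.0], [1.0, 0.008, 0.0], [0.0, -0.0, -1.0]]
force: [-2.4, -0.5, 3.5]
finger_gap: 0.391
```

Request:
jog_arm(
  series=[
    [0,0,-0.01,0,0.2],
    [0,0,-0.03,0,0.2],
    [0,0,-0.04,0,0.2],
    [0,0,-0.03,0,0.2],
    [-0.02,0,0,0,0.2],
    [-0.04,0.006,0,0,0.2],
    [-0.045,0.006,0,0,0.2],
    [-0.045,0.006,0,0,0.2],
    [-0.045,0.006,0,0,0.2],
    [-0.045,0.006,0,0,0.2],
  ],
  newtons=22,
)

```text
time_s: 17.85
tcp_pos: [554.6, 122.9, 120.4]
ee_rot: [[-0.008, 1.0, -0.003], [1.0, 0.008, -0.001], [-0.001, -0.003, -1.0]]
force: [0.8, -0.6, -2.3]
finger_gap: 0.39
```

Request:
jog_arm(
  series=[
    [-0.045,0.007,0,0,0.2],
    [-0.045,0.007,0,0,0.2],
    [-0.045,0.007,0,0,0.2],
    [-0.04,0.006,0,0,0.2],
    [-0.03,0.004,0,0,0.2],
    [-0.009,0.001,0,0,0.2],
    [0,0,0,0,0.2],
    [0,0,0,0,0.2],
    [0,0,0,0,0.2],
    [0,0,0,0,0.2],
  ],
)

```text
time_s: 19.1
tcp_pos: [589.8, -86.9, 122.4]
ee_rot: [[-0.01, 1.0, 0.0], [1.0, 0.01, 0.0], [0.0, 0.0, -1.0]]
force: [-0.1, -0.6, -3.0]
finger_gap: 0.387
```

Request:
jog_arm(
  series=[
    [-0.001,-0.001,0.015,0,0.2],
    [0,0,0.025,0,0.2],
    [0,0,0.025,0,0.2],
    [0,0,0.015,0,0.2],
    [0,0,0.008,0,0.2],
    [0,0,0.005,0,0.2],
    [0,0,0.004,0,0.2],
    [0,0,0.002,0,0.2],
    [0,0,0,0,0.2],
    [0,0,0,0,0.2],
  ],
)

```text
time_s: 20.35
tcp_pos: [589.0, -88.7, 23.7]
ee_rot: [[-0.008, 1.0, 0.001], [1.0, 0.008, -0.0], [-0.0, 0.001, -1.0]]
force: [0.1, 0.2, -2.8]
finger_gap: 0.393
```

```bash
python3 -c "
from h import *
snap('wrist','w5.png',(150,130,400,330),3)"
```

```text
(no output)
```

View pics/w5.png

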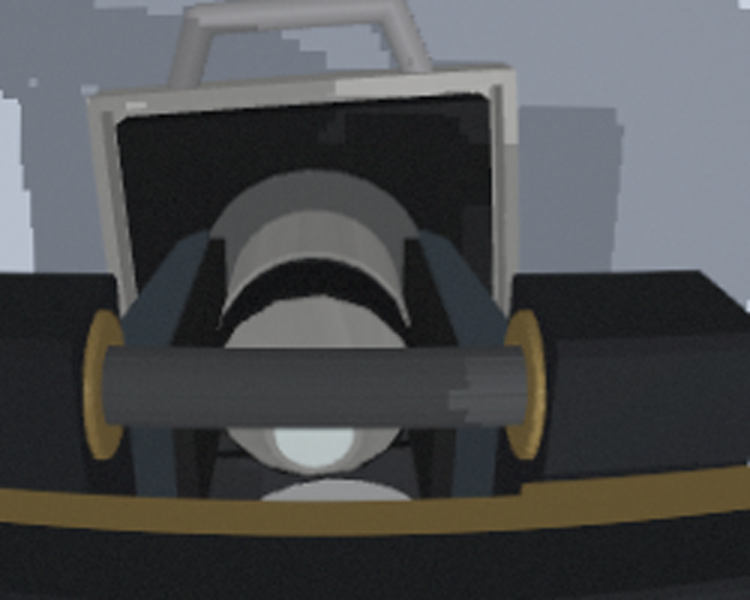

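The middle objective is centred in its recess: the arc's top is at y=170 and the barrel's at 210 (about 8 mm), and it looks symmetric about x=315. Now I lower it 4.3 mm.

Request:
jog_arm(
  series=[
    [0,0,0.001,0,0.2],
    [0,0,0.001,0,0.2],
    [0,0,0.001,0,0.2],
    [0,0,0.0005,0,0.2],
    [0,0,0.0005,0,0.2],
    [0,0,0,0,0.2],
    [0,0,0.0003,0,0.2],
    [0,0,0,0,0.2],
    [0,0,0,0,0.2],
    [0,0,0,0,0.2],
  ],
)

```text
time_s: 21.65
tcp_pos: [588.8, -88.7, 19.4]
ee_rot: [[-0.008, 1.0, 0.0], [1.0, 0.008, 0.0], [0.0, 0.0, -1.0]]
force: [-1.6, 1.5, 4.6]
finger_gap: 0.389
```

Request:
jog_arm(
  series=[
    [0,0,0,0,0.42],
    [0,0,0,0,0.5],
    [0,0,0,0,0.6],
    [0,0,0,0,0.7],
    [0,0,0,0,0.75],
    [0,0,0,0,0.75],
    [0,0,-0.01,0,0.75],
    [0,0,-0.02,0,0.75],
    [0,0,-0.04,0,0.8],
    [0,0,-0.04,0,0.9],
  ],
)

```text
time_s: 22.9
tcp_pos: [588.8, -88.7, 130.7]
ee_rot: [[-0.008, 1.0, 0.0], [1.0, 0.008, 0.0], [0.0, 0.0, -1.0]]
force: [0.2, 0.2, 0.5]
finger_gap: 0.876
```

Request:
jog_arm(
  series=[
    [0.02,-0.008,-0.01,0,1],
    [0.04,-0.016,0,0,1],
    [0.045,-0.018,0,0,1],
    [0.045,-0.018,0,0,1],
    [0.045,-0.018,0,0,1],
    [0.045,-0.018,0,0,1],
    [0.035,-0.015,0,0,1],
    [0.02,-0.009,0,0,1],
    [0,0,0,0,1],
    [0,0,0,0,1],
  ],
)

```text
time_s: 24.15
tcp_pos: [465.8, 204.9, 138.6]
ee_rot: [[-0.009, 1.0, -0.001], [1.0, 0.009, -0.001], [-0.001, -0.001, -1.0]]
force: [0.5, -0.3, 0.8]
finger_gap: 1.001
```

```bash
python3 - <<'E'
from w import *
snap("wrist","w6.png",s=1.5); print(manip.state()["tcp_pos"])
print(proj([464.3,208.2,69.5]),proj([465.8,206.5,69.5]))
E
```

```text
[466.10105926 204.71554431 138.74303744]
[377.74861974 296.9381551 ] [380.4396574  299.91816878]
```

View pics/w6.png

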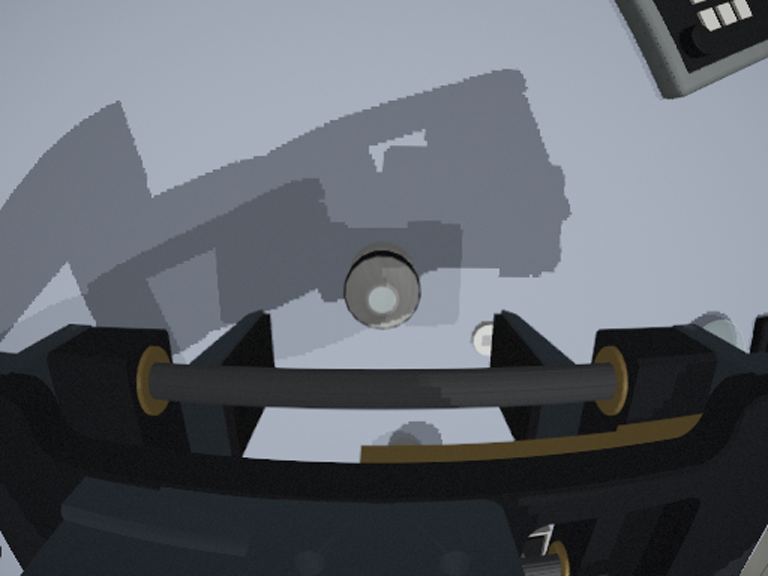

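Tip at (382,299), on target, and the fingers clear the washer at (482,338), which lies at a lower y. Down and grip.

Request:
jog_arm(
  series=[
    [0.001,0,0.02,0,1],
    [0,0,0.03,0,1],
    [0,0,0.03,0,1],
    [0,0,0.025,0,1],
    [0,0,0.015,0,1],
    [0,0,0.005,0,1],
    [0,0,0,0,0.8],
    [0,0,0,0,0.7],
    [0,0,0,0,0.6],
    [0,0,0,0,0.55],
  ],
  newtons=12,
)

```text
time_s: 25.45
tcp_pos: [466.5, 206.4, 14.5]
ee_rot: [[-0.009, 1.0, 0.001], [1.0, 0.009, 0.0], [0.0, 0.001, -1.0]]
force: [-0.1, -0.1, 0.0]
finger_gap: 0.588
```

Request:
jog_arm(
  series=[
    [0,0,0,0,0.5],
    [0,0,0,0,0.45],
    [0,0,0,0,0.4],
    [0,0,0,0,0.3],
    [0,0,0,0,0.3],
    [0,0,0,0,0.3],
    [0,0,0,0,0.3],
    [0,0,0,0,0.3],
    [0,0,0,0,0.3],
    [0,0,0,0,0.3],
  ],
)

```text
time_s: 26.7
tcp_pos: [465.7, 206.3, 14.2]
ee_rot: [[-0.008, 1.0, -0.001], [1.0, 0.008, -0.0], [-0.0, -0.001, -1.0]]
force: [-4.4, 1.1, 5.8]
finger_gap: 0.501
```

Request:
jog_arm(
  series=[
    [0,0,-0.01,0,0.3],
    [0,0,-0.03,0,0.3],
    [0,0,-0.04,0,0.3],
    [0,0,-0.035,0,0.3],
    [-0.02,0.006,0,0,0.3],
    [-0.04,0.013,0,0,0.3],
    [-0.045,0.015,0,0,0.3],
    [-0.045,0.015,0,0,0.3],
    [-0.045,0.015,0,0,0.3],
    [-0.045,0.015,0,0,0.3],
  ],
  newtons=30,
)

```text
time_s: 27.95
tcp_pos: [547.9, -34.9, 128.9]
ee_rot: [[-0.008, 1.0, 0.001], [1.0, 0.008, -0.0], [-0.0, 0.001, -1.0]]
force: [-0.4, -0.1, -3.5]
finger_gap: 0.503
```

Request:
jog_arm(
  series=[
    [-0.045,0.015,0,0,0.3],
    [-0.04,0.014,0,0,0.3],
    [-0.03,0.011,0,0,0.3],
    [-0.018,0.007,0,0,0.3],
    [0,0,0,0,0.3],
    [0,0,0,0,0.3],
    [0,0,0,0,0.3],
    [0,0,0,0,0.3],
    [0,0,0,0,0.3],
    [0,0,0,0,0.3],
  ],
)

```text
time_s: 29.2
tcp_pos: [595.5, -165.4, 129.1]
ee_rot: [[-0.009, 1.0, 0.0], [1.0, 0.009, 0.0], [0.0, 0.0, -1.0]]
force: [-0.4, -1.1, -3.8]
finger_gap: 0.499
```

Request:
jog_arm(
  series=[
    [-0.002,0,0.015,0,0.3],
    [0,0,0.025,0,0.3],
    [0,0,0.025,0,0.3],
    [0,0,0.018,0,0.3],
    [0,0,0.009,0,0.3],
    [0,0,0.005,0,0.3],
    [0,0,0.004,0,0.3],
    [0,0,0.002,0,0.3],
    [0,0,0,0,0.3],
    [0,0,0,0,0.3],
  ],
)

```text
time_s: 30.45
tcp_pos: [595.7, -167.7, 26.4]
ee_rot: [[-0.008, 1.0, 0.001], [1.0, 0.008, -0.0], [-0.0, 0.001, -1.0]]
force: [-0.9, 0.5, -3.8]
finger_gap: 0.496
```

```bash
python3 -c "
from h import *
snap('wrist','w7.png',(150,130,400,330),3)"
```

```text
(no output)
```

View pics/w7.png

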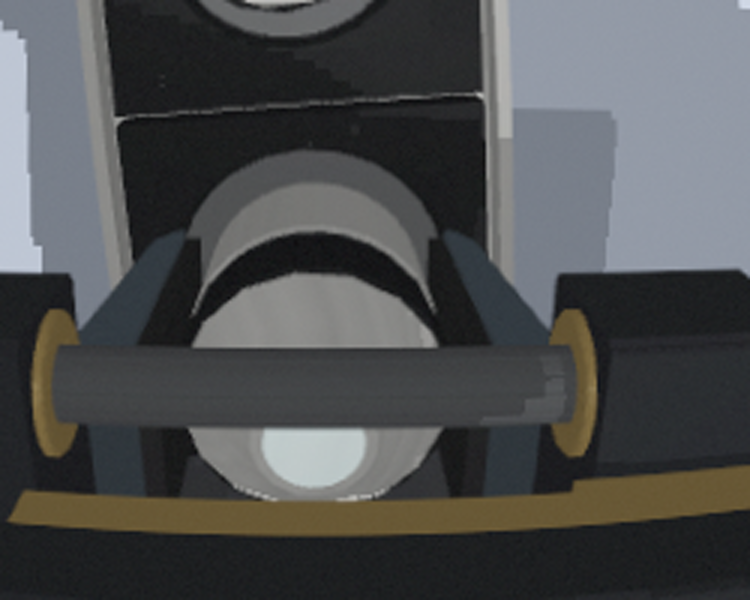

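The gap at the recess's +y edge (y=150 to 183) is about 7 mm and the left-right fit is symmetric. I lower it with a 1 mm shift.

Request:
jog_arm(
  series=[
    [-0.001,0,0.001,0,0.3],
    [0,0,0.001,0,0.3],
    [0,0,0.001,0,0.3],
    [0,0,0.0008,0,0.3],
    [0,0,0.0005,0,0.3],
    [0,0,0.0003,0,0.3],
    [0,0,0,0,0.3],
    [0,0,0.0003,0,0.3],
    [0,0,0,0,0.3],
    [0,0,0,0,0.3],
  ],
)

```text
time_s: 31.75
tcp_pos: [595.6, -168.6, 21.2]
ee_rot: [[-0.008, 1.0, 0.0], [1.0, 0.008, 0.0], [0.0, 0.0, -1.0]]
force: [0.5, -0.3, -2.5]
finger_gap: 0.497
```

Request:
jog_arm(
  series=[
    [0,0,0.0003,0,0.3],
    [0,0,0.0003,0,0.3],
    [0,0,0,0,0.3],
    [0,0,0,0,0.3],
    [0,0,0,0,0.3],
    [0,0,0,0,0.3],
    [0,0,0,0,0.3],
    [0,0,0,0,0.3],
    [0,0,0,0,0.3],
    [0,0,0,0,0.3],
  ],
)

```text
time_s: 33.0
tcp_pos: [595.6, -168.6, 21.2]
ee_rot: [[-0.008, 1.0, 0.0], [1.0, 0.008, -0.0], [-0.0, 0.0, -1.0]]
force: [-2.4, -0.5, 5.0]
finger_gap: 0.5
```

Request:
jog_arm(
  series=[
    [0,0,0,0,0.53],
    [0,0,0,0,0.6],
    [0,0,0,0,0.7],
    [0,0,0,0,0.8],
    [0,0,0,0,0.85],
    [0,0,0,0,0.85],
    [0,0,-0.01,0,0.85],
    [0,0,-0.02,0,0.85],
    [0,0,-0.04,0,0.9],
    [0,0,-0.04,0,0.9],
  ],
)

```text
time_s: 34.25
tcp_pos: [595.5, -168.6, 132.3]
ee_rot: [[-0.008, 1.0, 0.0], [1.0, 0.008, -0.0], [-0.0, 0.0, -1.0]]
force: [0.2, -0.2, 0.5]
finger_gap: 0.902
```

Request:
jog_arm(
  series=[
    [0,-0.02,-0.04,0,1],
    [0,-0.04,-0.03,0,1],
    [0,-0.04,0,0,1],
    [0,-0.04,0,0,1],
    [0,-0.04,0,0,1],
    [0,0,0,0,1],
    [0,0,0,0,1],
    [0,0,0,0,1],
    [0,0,0,0,1],
    [0,0,0,0,1],
  ],
)

```text
time_s: 35.5
tcp_pos: [415.9, -170.1, 200.3]
ee_rot: [[-0.009, 1.0, -0.0], [1.0, 0.009, 0.0], [0.0, -0.0, -1.0]]
force: [-1.2, 0.1, -0.7]
finger_gap: 1.002
```

```bash
python3 - <<'E'
from h import *
a=manip.snapshot("top")[130:230,230:400,::-1]; b=manip.snapshot("side")[115:220,190:310,::-1]
r=lambda i,k:cv2.resize(i,None,fx=k,fy=k,interpolation=cv2.INTER_CUBIC)
A=r(a,2.9); B=r(b,2.5)
h=max(A.shape[0],B.shape[0]); f=lambda i:cv2.copyMakeBorder(i,0,h-i.shape[0],0,0,cv2.BORDER_CONSTANT)
cv2.imwrite("pics/fin.png",np.hstack([f(A),f(B)]))
E
```

```text
(no output)
```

View pics/fin.png

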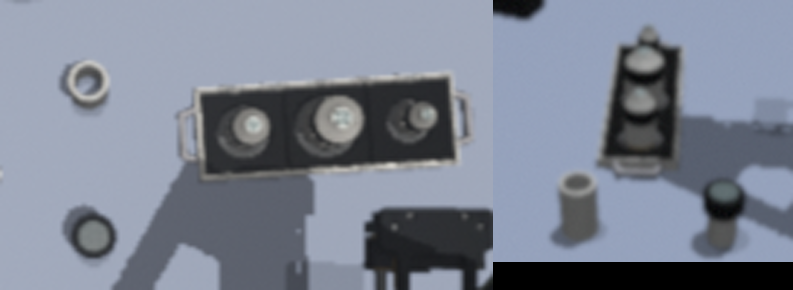

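All three stand upright in their nests (tips in the left half at (252,125), (340,118) and (423,116)). The tube and eyepiece are undisturbed and the gripper is clear.

```bash
python3 -c "
from plant import manip
print(manip.sign_off())"
```

```text
the job is handed in; nothing more can be done
None
```

The small, middle and large objectives were picked up and set down in that order, each in the nest of its size, and the job was handed in at about 36 s.

- **Seating:** each one was lowered in small steps until it touched. At release the upward force on the tool was about 5–6 N. In every case the tool stood 7 mm higher than when it gripped the objective on the table, which matches the recess floor height.
- **Last pictures:** in the top and side views all three stand upright in their recesses. The eyepiece and tube are still standing, apparently where they were, and the gripper is clear.
- **Disagreements:** the wrist camera read positions about 3 mm off the fixed cameras, within their stated calibration, so I aimed in between. Close-ups before each set-down showed the foot clear of the recess edge, by about 8 mm for the small and middle ones and 7 mm for the large one. I then shifted the large one 1 mm to centre it.
- **Failed checks:** none.

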